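# Change specimen trays beside the microscope

### The job

First push the empty tray that was left standing out fully home with the fingers; only then hook a fingertip behind the lip of the tray that carries the round ammonite and draw it out all the way to its stop. Do not pinch the lips or pick anything up: the fossils stay lying in their trays, the third tray stays shut, and everything else on the bench stays where it is.

Things in the scene. Friction and masses are not known exactly. Their poses are not given: they have to be found in the camera images.
- rack_board: fixed plywood board 170 x 440 x 10 mm on the bench that carries three identical tray bays side by side, 104 mm apart, in any order; origin under its centre. Its x axis points away from the robot's side, into the bays; its y runs along the row of bays; its yaw is the yaw of all trays. Trays are drawn out along its -x
- ammonite_tray (a joint): how far the tray with the ammonite is drawn out, m: 0 fully home (at the start), 0.110 fully out at its stop, towards the rack's -x. Slides level against about 2 N of friction and stays where it is left
- empty_tray (a joint): the same for the empty tray, which starts 45 to 85 mm out; pushed in along the rack's +x it stops at 0
- slab_tray (a joint): the same for the tray with the rectangular fossil slab; it starts at 0 and is to stay there
- ammonite_lip_front (a point): front of the upright lip of the tray with the ammonite: the lip is a plate 82 mm wide and 8 mm thick in all, its top 56 mm above the bench and its lower edge 20 mm above it. Origin: middle of the top edge of the face that looks out of the rack (-x). Axes as the rack board's. Moves with the tray. Push here to close
- ammonite_lip_back (a point): back of the same lip. Origin: middle of the top edge of the face that looks into the tray (+x), 8 mm behind the front origin. Axes as the rack board's. Behind it lies an empty finger well, 55 mm long (x) and 76 mm wide (y), its floor 24 mm above the bench and so 32 mm below this origin; then a 3 mm divider, its top 40 mm above the bench, then the well for the specimen. The tray's side walls stand 44 mm above the bench
- empty_lip_front (a point): front of the upright lip of the empty tray: the lip is a plate 82 mm wide and 8 mm thick in all, its top 56 mm above the bench and its lower edge 20 mm above it. Origin: middle of the top edge of the face that looks out of the rack (-x). Axes as the rack board's. Moves with the tray. Push here to close
- empty_lip_back (a point): back of the same lip. Origin: middle of the top edge of the face that looks into the tray (+x), 8 mm behind the front origin. Axes as the rack board's. Behind it lies an empty finger well, 55 mm long (x) and 76 mm wide (y), its floor 24 mm above the bench and so 32 mm below this origin; then a 3 mm divider, its top 40 mm above the bench, then the well for the specimen. The tray's side walls stand 44 mm above the bench
- ammonite_well (a point): centre of the floor of the specimen well (75 x 76 mm, floor 24 mm above the bench) of the ammonite tray; moves with the tray, 96 mm behind the back of its lip
- slab_well (a point): centre of the floor of the specimen well (75 x 76 mm, floor 24 mm above the bench) of the slab tray; moves with the tray, 96 mm behind the back of its lip
- ammonite: the ammonite: a round stone disc with a spiral on top, 56 mm across, 18 mm high, loose in its tray; origin under its centre
- slab_fossil: rectangular fossil slab 58 x 42 x 15 mm with a fern-like relief, loose in its tray; origin under its centre
- sample_jar: closed sample jar, 32 mm across, 45 mm tall, on the left end of the rack board; origin under its centre
- stone_block: stone block 50 x 34 x 30 mm on the right end of the rack board; origin under its centre
- rock_slab: flat rock about 100 x 70 x 26 mm on the bench, left of the rack; origin under its centre
- prep_brush: brush lying on the bench, front right; origin under its centre
- dish: shallow white dish 84 mm across, 16 mm high, front right; origin under its centre
- glue_bottle: amber bottle 40 mm across, 75 mm tall, left of the rack; origin under its centre
- prep_hammer: hammer 200 mm long lying on the bench, front left; origin under its middle
There are look-alikes about, which are no part of the job. Leave any blue or yellow look-alike of the slab_fossil alone. What is shaped like the ammonite but red is not meant.

How it is judged (in metres and radians):
On the way, in this order (a step that is already met when the one before it is completed fails the run):
1. the empty tray is pushed home while the ammonite tray is still shut (value of joint empty_tray below 0.006 m and value of joint ammonite_tray below 0.02 m), for 0.2 s.
2. a fingertip bears on the back of the ammonite tray's lip (contact force between the fingers and ammonite_tray_c1 above 0.5 N), for 0.1 s.
3. the ammonite tray is drawn out to its stop (value of joint ammonite_tray above 0.102 m), for 0.2 s.
At the end, for the whole second after the job is handed in: The ammonite tray stands out by at least 102 of its 110 mm; the empty tray and the tray with the slab are home within 6 mm; both fossils lie flat and at rest in their own trays (within 30 mm of the middle of the specimen well) (value of joint ammonite_tray above 0.102 m and value of joint each of empty_tray, slab_tray below 0.006 m and horizontal distance between ammonite and ammonite_well below 0.03 m and horizontal distance between slab_fossil and slab_well below 0.03 m and height (world z) of each of ammonite, slab_fossil below 0.04 m and angle between each of ammonite, slab_fossil's own z axis and vertical below 0.2 rad and linear speed of ammonite below 0.02 m/s); the robot touches nothing.
It fails at once if a fossil is lifted, tipped over or leaves its tray (not (horizontal distance between ammonite and ammonite_well below 0.03 m) or not (horizontal distance between slab_fossil and slab_well below 0.03 m) or not (height (world z) of ammonite below 0.04 m) or not (height (world z) of slab_fossil below 0.04 m) or angle between any of ammonite, slab_fossil's own z axis and vertical above 0.6 rad).
It fails at once if a lip is pinched between the fingers (both its faces loaded at once) ((contact force between the fingers and ammonite_tray_c0 above 1.5 N and contact force between the fingers and ammonite_tray_c1 above 1.5 N) or (contact force between the fingers and empty_tray_c0 above 1.5 N and contact force between the fingers and empty_tray_c1 above 1.5 N)).
It fails at once if the third tray, with the slab, is drawn out by more than 15 mm (value of joint slab_tray above 0.015 m).
It fails at once if another thing on the bench or board is moved by more than 30 mm (distance of any of sample_jar, stone_block, rock_slab, prep_brush, dish, glue_bottle, prep_hammer from where it was at the start of the episode above 0.03 m).
It also fails if it takes over 43 s, if anything falls off the work surface, if the arm or the gripper's body presses on something with over 40 N, if the wrist force passes 120 N, or if a joint passes its speed limit or range.

### The arm

A 6-joint arm with a two-finger parallel gripper is mounted at the origin on the work surface. World frame = base frame: x ahead of the robot, y to its left, z up, the work surface at z = 0. Lengths are in mm, angles in rad, forces in N, time in s.
With the tool pointing down it reaches from about 350 to 875 mm from the base axis. Payload 4.2 kg.
Tool frame: the origin (TCP) lies on the mounting face of the last link; the fingertips stand 173 mm ahead of it and the grasp point (between the pads) lies 155 mm ahead of it; z points along the fingers, y is the direction in which the jaws open and shut (so a half turn about z gives the same grasp; the last joint's range is limited). The gripper opens to 85 mm and grips with 20 to 120 N. Pads are 22 mm wide; open, the fingers measure 114 mm over their backs; the gripper's body (76 mm by 85 mm) begins 54 mm behind the grasp point. The pads swing forward as they close: fully open they stand 13 mm farther back than shut.
Start: joints at [1.552, 0.385, 0.008, 0, -1.194, -0.259], TCP at [171.368, 601.027, 404.712] pointing down, gripper open.
Joint ranges: [-3.14, 3.14], [-1.21, 2.06], [-1.07, 1.41], [-3.16, 2.05], [-2.99, -0.16], [-3.1, 3.1]. Speed limits (rad/s): [2.79, 2.79, 3.14, 3.14, 3.14, 3.14].

### API

Orientations are given as a unit quaternion [x, y, z, w].
In Python, from bench import arm gives the robot as it stands. The module is installed in compiled form; this text tells all that it offers.
- The arm moves only by the tool play_rows, never from a script. Its argument "moves" is a list of rows, each a list of 3 entries, a list of its own where there are three numbers: the shift along the world's x, y, z in units of 30 cm (1.0 is 30 cm), then the turn about the world's z in units of 30 degrees (1.0 is 30 degrees), then the gripper's target within -1 to 1 (shut at 1, half-way at 0, fully open at -1). In form: [[[x, y, z], turn, jaw], ...]. A call has 1 to 12 rows; each row is the pose to reach, as a shift and turn from the pose measured when the call began; what a row does not reach only later rows make up. A row lasts 1/8 s, in which the tool goes at most 62.5 mm and 10.7 degrees, less where a joint would pass 70% of its speed; a pose out of reach is approached as far as the arm can. A call with a number of a shift or a turn outside -1 to 1 is refused whole. A call with a gripper value outside its range is refused whole. The fingers move at their own pace and stop on an object; the grip force is fixed at half the most. Time passes only in rows, so rows that repeat a pose let the fingers close. It gives the time, the measured TCP pose, the force and the opening at its end, in the units of the state.
- arm.read_state(): the state, without advancing time (a new reading comes with each control period).
- arm.get_image(name): name is "side" or "top" or "wrist"; returns a dict with "pixels" (400x640x3 uint8, red, green, blue), "vfov" (degrees; the focal length in pixels is half the picture's height over the tangent of half this angle, whatever the lens; pixels are square), "cx", "cy" (the principal point, pixels), "dist" ([k1, k2, p1, p2, k3] as OpenCV has them; the pictures are not rectified), "xyz" and "rotation" of the camera in the world. Camera axes: x right, y up, looking along -z (the intrinsics and any distortion apply to the point x, -y, -z); pixel columns grow to the right and rows downward; lengths in mm; the calibration is good to about 2 mm. A picture is of the moment at which its call begins. There is no depth.
- arm.job_done(): hands the job in, once; it reports no verdict.
Trained networks look in a picture, given as the dict that the camera call returned (one of the last four; its "shot" number tells which), for a name from the list of things; names that differ only in an ending like _2 or _b are one class to them, and where a whole thing is asked for, a point or a joint stands for the part that bears it (a point fixed in the world has none). Each returns a list of dicts, best first, with "conf" (0 to 1); they miss things now and then, are a little off and sometimes report something else, mostly with a low value. They report only what shows in the picture. A call takes as long as a camera call. They do not tell look-alikes from the thing itself.
- arm.look_for(name, picture): "centre" ([x, y, z] in mm, in world coordinates, good to about 4 mm: the middle of the surface that is visible of it).
The state is a dict: "clock": time; "joints": joint angles; "joint_vel": joint speeds; "joint_efforts": joint torques, N m; "position": TCP position; "ee_rot": TCP orientation; "contact_force": force on the tool from outside, world axes, zero at the start; "wrist_torque": the same for the moment, N m; "gripper_width": finger opening in mm.
Only numpy, scipy, OpenCV 4.12 (cv2) and the standard library are available. Lean on these libraries where they do the work, as an engineer would, in place of code of your own. Each camera call takes 0.05 s, during which the arm holds its last target.

## Working session

There is one attempt and no reset: what is moved stays moved. The work goes in short steps, Python scripts to look and compute and a tool call to move; the robot and the scene stay as the last step left them, time stands still between calls to the robot, and variables do not carry over. Pictures are saved under pics/ and viewed, and the job is handed in when it is done.

Besides the shell and the picture viewer there is one more tool, called after "Request:" in YAML: its name, and indented under it one key for each argument. play_rows: Moves the arm, as the interface text tells. Shifts and turns lie within -1 to 1; 1 stands for 30 cm of shift or 30 degrees of turn. Its arguments: {"type":"object","properties":{"moves":{"type":"array"}},"required":["moves"]}

```bash
mkdir -p pics
cat > h.py <<'E'
import numpy as np,cv2
from bench import arm
def K(p):
    f=200/np.tan(np.radians(p['vfov'])/2); return np.array([[f,0,p['cx']],[0,f,p['cy']],[0,0,1.]])
def proj(p,X):
    R=np.array(p['rotation']).reshape(3,3); X=np.atleast_2d(X).astype(float)
    c=(X-np.array(p['xyz']))@R; c=c*[1,-1,-1]
    return cv2.projectPoints(c,np.zeros(3),np.zeros(3),K(p),np.array(p['dist'],float))[0][:,0]
def ray(p,uv,z):
    R=np.array(p['rotation']).reshape(3,3)
    n=cv2.undistortPoints(np.array(uv,float).reshape(-1,1,2),K(p),np.array(p['dist'],float))[:,0]
    d=np.c_[n[:,0],-n[:,1],-np.ones(len(n))]@R.T
    o=np.array(p['xyz']); t=(z-o[2])/d[:,2]; return o+d*t[:,None]
def save(p,name): cv2.imwrite('pics/'+name,p['pixels'][:,:,::-1])
E
python3 - <<'E'
from h import *
for n in['top','side','wrist']:
    p=arm.get_image(n); save(p,n+'0.png'); print(n,p['vfov'],p['xyz'],np.array(p['rotation']).round(3).tolist(),np.shape(p['rotation']),p['dist'])
    for q in['rack_board','ammonite','empty_lip_front','ammonite_lip_front','ammonite_lip_back','empty_lip_back','slab_fossil','sample_jar','stone_block']:
        r=arm.look_for(q,p)
        for a in r[:3]: print(q,a['conf'],np.round(a['centre']),proj(p,a['centre']).round()[0])
print(arm.read_state())
E
```

```text
top 42.02018389507788 [ 337.08287037   34.18223632 1510.8344647 ] [-0.064, 0.062, 0.71, -0.699] (4,) [0.05739095 0.         0.         0.         0.        ]Traceback (most recent call last):
  File "<stdin>", line 6, in <module>
  File "h.py", line 6, in proj
    R=np.array(p['rotation']).reshape(3,3); X=np.atleast_2d(X).astype(float)
ValueError: cannot reshape array of size 4 into shape (3,3)
```

```bash
sed -i "s/np.array(p\['rotation'\]).reshape(3,3)/Rot.from_quat(p['rotation']).as_matrix()/; 1a from scipy.spatial.transform import Rotation as Rot" h.py
python3 - <<'E'
from h import *
for n in['top','side','wrist']:
    p=arm.get_image(n); save(p,n+'0.png'); print(n,p['vfov'],p['xyz'])
    for q in['rack_board','ammonite','empty_lip_front','ammonite_lip_front','ammonite_lip_back','empty_lip_back','slab_fossil','sample_jar','stone_block']:
        r=arm.look_for(q,p)
        for a in r[:3]: print(q,round(a['conf'],2),np.round(a['centre']),proj(p,a['centre']).round()[0])
print(arm.read_state())
E
```

```text
top 42.02018389507788 [ 337.08287037   34.18223632 1510.8344647 ]
rack_board 0.63 [665.   6.   8.] [323. 184.]
ammonite 0.79 [699. -52.  41.] [343. 170.]
ammonite 0.77 [ 828. -151.   15.] [375. 130.]
ammonite 0.76 [501.  62.  14.] [305. 240.]
empty_lip_front 0.86 [ 586. -159.   27.] [381. 209.]
empty_lip_front 0.59 [665.   6.  10.] [323. 184.]
empty_lip_front 0.23 [698. -56.  43.] [345. 170.]
ammonite_lip_front 0.69 [652. -55.  21.] [344. 188.]
ammonite_lip_back 0.61 [649. -55.  22.] [344. 189.]
empty_lip_back 0.61 [ 583. -148.   28.] [377. 210.]
slab_fossil 0.78 [704.  43.  38.] [310. 169.]
slab_fossil 0.74 [845. 109.  14.] [288. 126.]
slab_fossil 0.62 [665.   6.   7.] [323. 185.]
sample_jar 0.53 [658.  54.  24.] [307. 186.]
stone_block 0.47 [ 617. -239.   40.] [409. 197.]
side 53.79340873067882 [ 86.62507793 699.56672233 853.15511126]
rack_board 0.9 [644. 118.  12.] [279. 226.]
rack_board 0.56 [651. -63.  37.] [313. 185.]
rack_board 0.24 [ 579. -156.   28.] [347. 180.]
ammonite 0.85 [498.  72.  13.] [329. 237.]
ammonite 0.63 [ 823. -142.   13.] [286. 161.]
ammonite 0.47 [ 572. -158
[... 622 characters left out ...]
17.]
{'clock': 1.6, 'joints': array([ 1.55158485e+00,  3.84726812e-01,  7.89049962e-03, -4.12566203e-05,
       -1.19400411e+00, -2.58593221e-01]), 'joint_vel': array([ 0.00186896, -0.00085517,  0.00072882,  0.0005555 , -0.00065445,
        0.00037857]), 'joint_efforts': array([ 6.32163246e-04, -3.92082524e+01,  1.88617194e+01,  4.19064805e+00,
       -3.45469252e-04, -1.78493082e-06]), 'position': array([171.37272211, 601.0249582 , 404.68602023]), 'ee_rot': array([ 9.90367518e-01, -1.38463636e-01, -1.64111918e-05,  2.41805099e-05]), 'contact_force': array([0.14361852, 0.40126845, 0.54862694]), 'wrist_torque': array([-0.01594844,  0.03017731,  0.04953733]), 'gripper_width': 85.2115350023037}
```

View pics/top0.png

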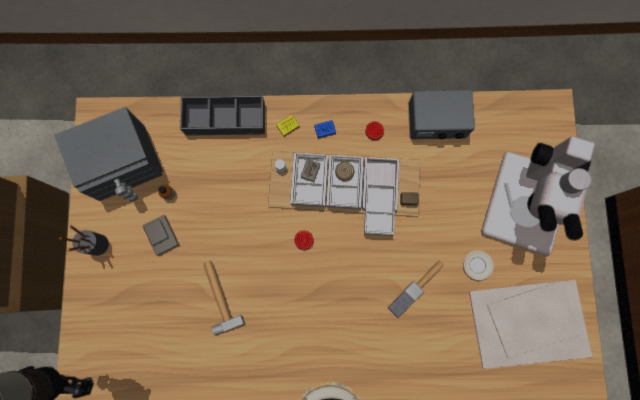

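View pics/side0.png

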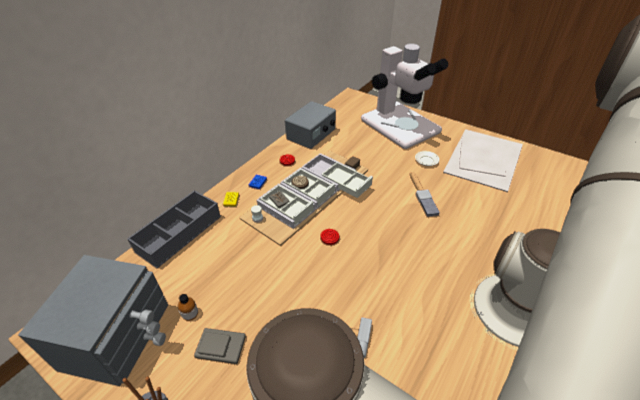

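View pics/wrist0.png

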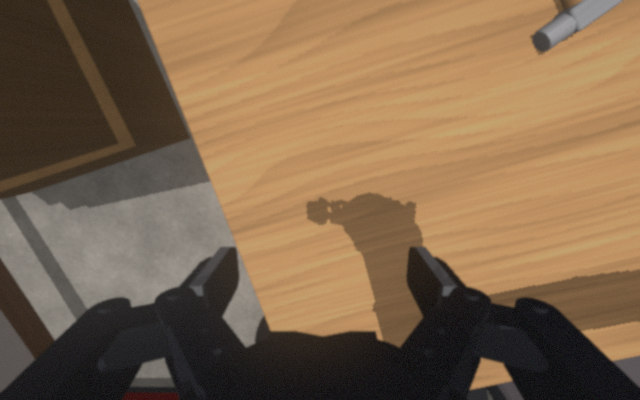

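Run:
```python
import cv2
im=cv2.imread('pics/top0.png')[120:245,260:430]
cv2.imwrite('pics/crop0.png',cv2.resize(im,None,fx=4.5,fy=4.5,interpolation=cv2.INTER_CUBIC))
```

```text
(no output)
```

View pics/crop0.png

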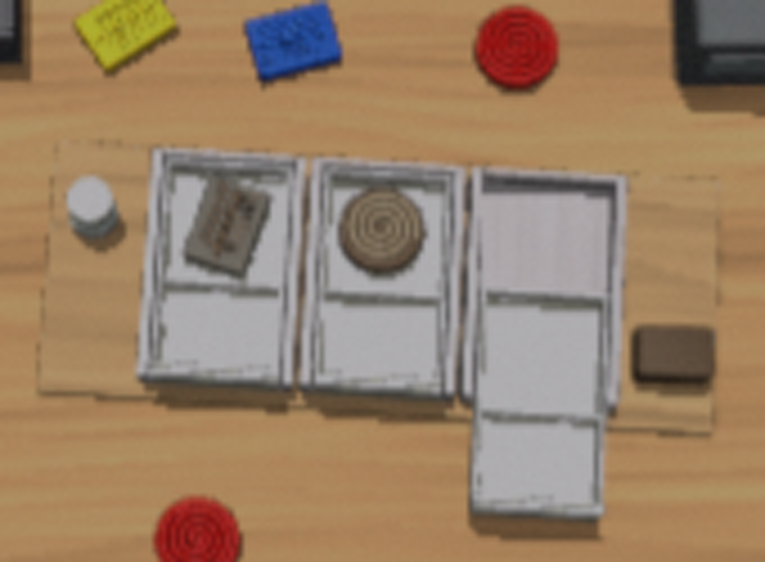

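Request:
play_rows:
  moves:
    - [[0.2,-0.2,0],0.3,-1]
    - [[0.4,-0.4,0],0.4,0]
    - [[0.6,-0.6,0],0.4,1]
    - [[0.75,-0.8,0],0.4,1]
    - [[0.9,-1,0],0.4,1]
    - [[1,-1,0],0.4,1]

```text
clock: 2.35
position: [433.0, 331.0, 405.4]
ee_rot: [0.999, -0.034, 0.0, -0.0]
contact_force: [0.8, 1.9, -0.0]
gripper_width: -0.2
```

Run:
```python
from h import *
p=arm.get_image('top'); 
c=np.array([[55,142],[718,178],[38,392],[712,432]])/4.5+[260,120]-.4
w=ray(p,c,10); print(w.round())
print(w.mean(0))
for a,b in((1,0),(3,2)):
    d=w[b]-w[a]; print(np.degrees(np.arctan2(-d[0],d[1])),np.hypot(*d[:2]))
# lip tops at z56: front lower edges: slab (140,378)-(290,386); amm (302,390)-(452,396); empty (472,510)-(600,518)
c=np.array([[302,390],[452,396],[472,510],[600,518]])/4.5+[260,120]-.4
print(ray(p,c,56).round(),ray(p,c,20).round())
```

```text
[[ 769.  158.   10.]
 [ 737. -279.   10.]
 [ 601.  169.   10.]
 [ 567. -267.   10.]]
[668.40505566 -54.99865555  10.        ]
-4.205925518955511 438.093584598936
-4.371369121375024 437.1000914500569
[[ 591.   -2.   56.]
 [ 586.  -96.   56.]
 [ 514. -106.   56.]
 [ 507. -186.   56.]] [[ 598.   -3.   20.]
 [ 592.  -99.   20.]
 [ 518. -110.   20.]
 [ 512. -191.   20.]]
```

Request:
play_rows:
  moves:
    - [[0.1,-0.2,0],0,1]
    - [[0.2,-0.4,0],0,1]
    - [[0.25,-0.6,0],0,1]
    - [[0.28,-0.8,0],0,1]
    - [[0.3,-1,0],0,1]
    - [[0.3,-1,0],0,1]
    - [[0.3,-1,0],0,1]

```text
clock: 3.28
position: [527.2, 26.8, 405.2]
ee_rot: [0.999, -0.038, 0.001, 0.001]
contact_force: [-0.1, 0.8, -0.1]
gripper_width: -0.1
```

Request:
play_rows:
  moves:
    - [[-0.1,-0.2,0.05],0,1]
    - [[-0.2,-0.35,0.1],0,1]
    - [[-0.2,-0.35,0.1],0,1]

```text
clock: 3.65
position: [465.8, -78.9, 437.0]
ee_rot: [0.999, -0.038, 0.003, 0.0]
contact_force: [-0.4, 1.4, 0.8]
gripper_width: 0.1
```

Run:
```python
from h import *
p=arm.get_image('wrist'); save(p,'w1.png'); print(p['xyz'],arm.read_state()['position'],arm.read_state()['ee_rot'])
np.save('w1.npy',p,allow_pickle=True)
for q in['empty_lip_front','ammonite_lip_front','ammonite_lip_back','empty_lip_back']:
    for a in arm.look_for(q,p)[:2]: print(q,round(a['conf'],2),np.round(a['centre']),proj(p,a['centre']).round()[0])
```

```text
[534.94473344 -84.09299807 406.06852194] [466.71673341 -77.95799283 436.251284  ] [ 9.99284791e-01 -3.77476167e-02  2.23019680e-03  2.23895422e-04]
empty_lip_front 0.87 [ 589. -157.   24.] [377.  71.]
ammonite_lip_front 0.66 [635. -50.  20.] [288.  38.]
ammonite_lip_front 0.35 [670.  48.  33.] [197.   7.]
ammonite_lip_back 0.93 [632. -48.  24.] [287.  40.]
empty_lip_back 0.79 [ 593. -156.   28.] [378.  67.]
```

View pics/w1.png

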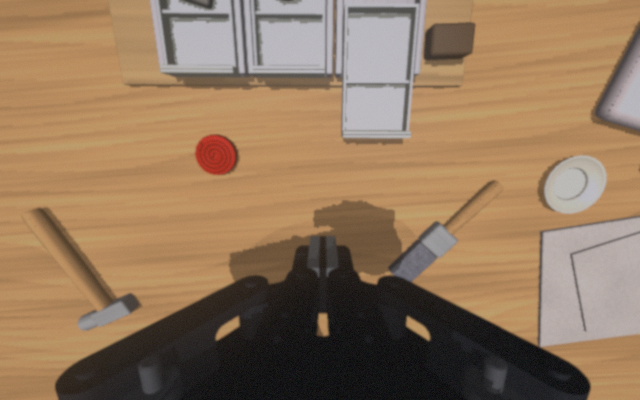

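Run:
```python
from h import *
p=np.load('w1.npy',allow_pickle=True).item()
im=cv2.imread('pics/w1.png')
cv2.imwrite('pics/c1.png',cv2.resize(im[0:150,240:440],None,fx=4,fy=4,interpolation=cv2.INTER_CUBIC))
cv2.imwrite('pics/c1b.png',cv2.resize(im[220:320,250:400],None,fx=5,fy=5,interpolation=cv2.INTER_CUBIC))
T=Rot.from_quat([9.99284791e-01,-3.77476167e-02,2.23019680e-03,2.23895422e-04])
for z in(160,173,186): print(z,proj(p,T.apply([[11,0,z],[-11,0,z],[0,0,z]])+[466.7,-78,436.25]).round(1).tolist())
```

```text
160 [[320.7, 241.1], [320.8, 280.6], [320.7, 261.2]]
173 [[320.8, 231.2], [320.9, 267.9], [320.9, 249.9]]
186 [[320.9, 222.8], [321.0, 257.1], [321.0, 240.3]]
```

View pics/c1.png

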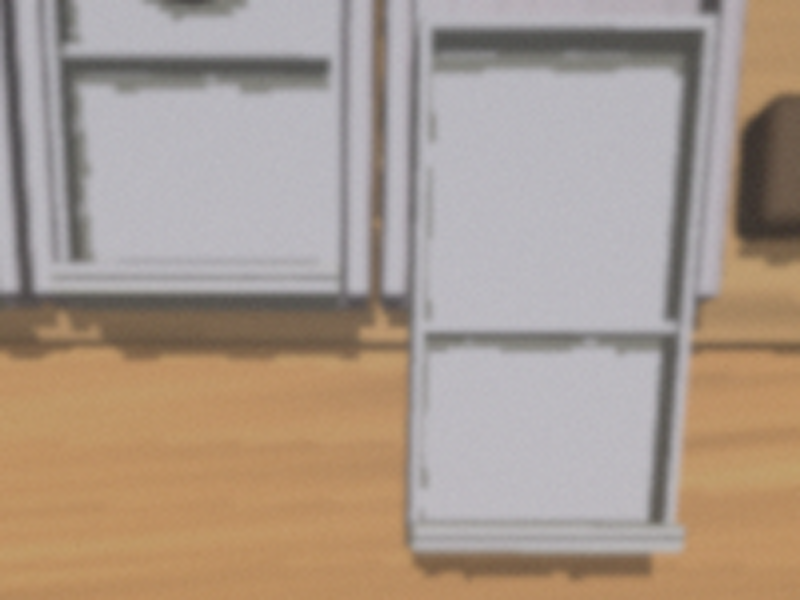

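View pics/c1b.png

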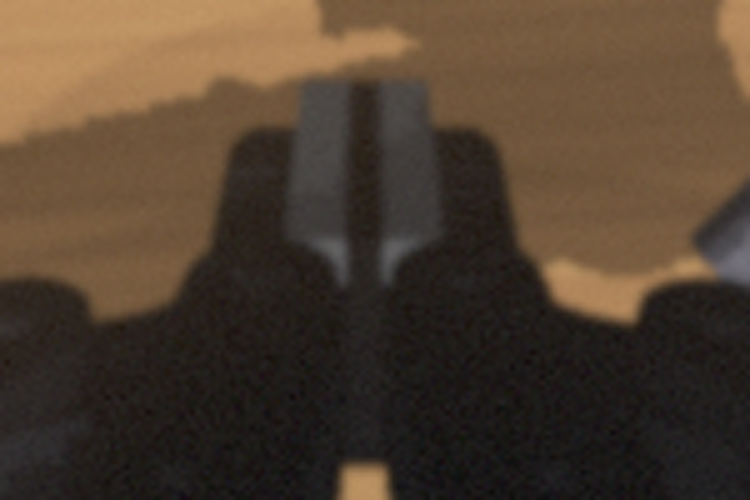

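Run:
```python
from h import *
p=np.load('w1.npy',allow_pickle=True).item()
c=np.array([[412,548],[685,548],[414,524],[685,524],[48,291],[342,291],[50,264],[342,264]])/4+[240,0]-.4
for z in(50,56,62):
  w=ray(p,c,z)[:,:2]; print(z,w.round(1).tolist())
  print((w[::2]+w[1::2])/2, np.hypot(*(w[1::2]-w[::2]).T))
```

```text
50 [[515.4, -107.4], [509.0, -190.6], [522.5, -108.4], [516.1, -190.5], [595.5, -6.9], [589.1, -91.4], [602.5, -8.5], [596.2, -91.9]]
[[ 512.2101246  -149.00100679]
 [ 519.31167191 -149.47503773]
 [ 592.28268138  -49.15412124]
 [ 599.32190517  -50.21673338]] [83.39477005 82.31936072 84.71295354 83.62821549]
56 [[515.8, -107.0], [509.4, -188.8], [522.7, -108.0], [516.4, -188.7], [594.4, -8.2], [588.2, -91.3], [601.3, -9.8], [595.2, -91.8]]
[[ 512.59321843 -147.9072621 ]
 [ 519.57509977 -148.3733053 ]
 [ 591.31649744  -49.74286539]
 [ 598.23710546  -50.78757179]] [81.98951069 80.93222276 83.28548189 82.21902243]
62 [[516.1, -106.6], [509.9, -187.0], [522.9, -107.6], [516.8, -186.9], [593.4, -9.5], [587.3, -91.1], [600.2, -11.1], [594.1, -91.6]]
[[ 512.97631226 -146.81351742]
 [ 519.83852763 -147.27157287]
 [ 590.3503135   -50.33160954]
 [ 597.15230574  -51.35841019]] [80.58425134 79.5450848  81.85801024 80.80982936]
```

Run:
```python
from h import *
p=np.load('w1.npy',allow_pickle=True).item()
print(ray(p,[[395,272],[425,228],[455,240],[495,182],[420,280],[215,135],[215,175]],15).round())
print(arm.read_state()['position'])
```

```text
[[ 305. -178.   15.]
 [ 374. -223.   15.]
 [ 351. -267.   15.]
 [ 435. -318.   15.]
 [ 288. -217.   15.]
 [ 528.   61.   15.]
 [ 475.   70.   15.]]
[467.92898747 -76.83116318 434.73132474]
```

Request:
play_rows:
  moves:
    - [[-0.02,-0.1,-0.15],0,1]
    - [[-0.02,-0.22,-0.3],0,1]
    - [[-0.02,-0.225,-0.45],0,1]
    - [[-0.02,-0.225,-0.6],0,1]
    - [[-0.02,-0.225,-0.74],0,1]
    - [[-0.02,-0.225,-0.74],0,1]
    - [[-0.02,-0.225,-0.74],0,1]

```text
clock: 4.78
position: [463.1, -143.8, 213.6]
ee_rot: [0.999, -0.036, 0.001, 0.001]
contact_force: [-0.3, 0.2, -0.0]
gripper_width: 0.0
```

Run:
```python
from h import *
p=arm.get_image('wrist'); save(p,'w2.png')
s=arm.read_state();print(s['position'],s['ee_rot'],s['contact_force'],s['clock'])
```

```text
[ 463.12122373 -143.89439931  214.20577668] [ 9.99352017e-01 -3.59248532e-02  2.13294327e-03  6.33611249e-04] [-0.09892118  0.51661406  0.58482716] 4.825
```

View pics/w2.png

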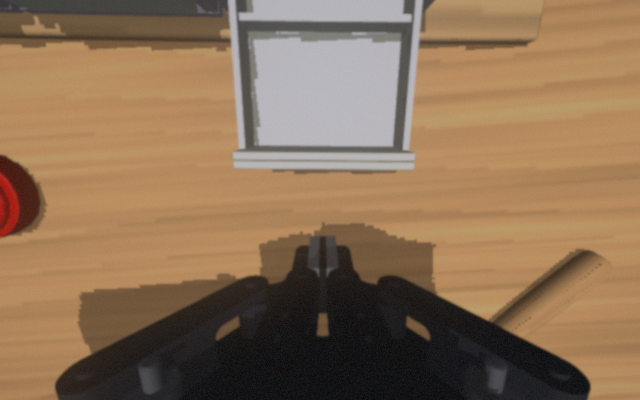

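Request:
play_rows:
  moves:
    - [[0.07,-0.005,-0.02],0,1]
    - [[0.14,-0.01,-0.02],0,1]
    - [[0.2,-0.015,-0.02],0,1]
    - [[0.26,-0.02,-0.02],0,1]
    - [[0.31,-0.023,-0.02],0,1]
    - [[0.34,-0.025,-0.02],0,1]
    - [[0.36,-0.026,-0.02],0,1]

```text
clock: 5.7
position: [571.3, -151.7, 209.4]
ee_rot: [0.999, -0.036, 0.002, 0.001]
contact_force: [-7.1, 1.3, 6.9]
gripper_width: -0.2
```

Request:
play_rows:
  moves:
    - [[0.01,0,0],0,1]
    - [[0.02,-0.001,0],0,1]
    - [[0.02,-0.001,0],0,1]

```text
clock: 6.08
position: [573.4, -152.0, 209.2]
ee_rot: [0.999, -0.037, -0.004, 0.0]
contact_force: [-12.8, 1.7, 9.4]
gripper_width: -0.2
```

Request:
play_rows:
  moves:
    - [[0.02,-0.001,0],0,1]
    - [[0.03,-0.002,0],0,1]
    - [[0.03,-0.002,0],0,1]
    - [[0.03,-0.002,0],0,1]

```text
clock: 6.58
position: [576.5, -152.4, 209.0]
ee_rot: [0.999, -0.038, -0.014, -0.0]
contact_force: [-18.3, 4.5, 14.3]
gripper_width: 0.1
```

Request:
play_rows:
  moves:
    - [[-0.05,0.005,0],0,1]
    - [[-0.12,0.01,0],0,1]
    - [[-0.14,0.01,0.1],0,1]
    - [[-0.14,0.15,0.25],0,1]
    - [[-0.14,0.2,0.35],0,1]
    - [[-0.14,0.2,0.35],0,1]

```text
clock: 7.32
position: [535.6, -91.2, 317.6]
ee_rot: [0.999, -0.036, -0.009, -0.001]
contact_force: [-0.5, -0.0, -0.2]
gripper_width: -0.3
```

Run:
```python
from h import *
p=arm.get_image('wrist'); save(p,'w3.png');np.save('w3.npy',p,allow_pickle=True)
s=arm.read_state();print(s['position'],s['ee_rot'],s['contact_force'],s['clock'])
cv2.imwrite('pics/c3.png',cv2.resize(p['pixels'][:200,150:550,::-1],None,fx=2,fy=2,interpolation=cv2.INTER_CUBIC))
```

```text
[534.87623527 -91.76702327 315.53526681] [ 9.99248279e-01 -3.70566836e-02 -1.13697084e-02 -6.38876191e-04] [ 0.10222066  0.34593965 -1.15588467] 7.375
```

View pics/c3.png

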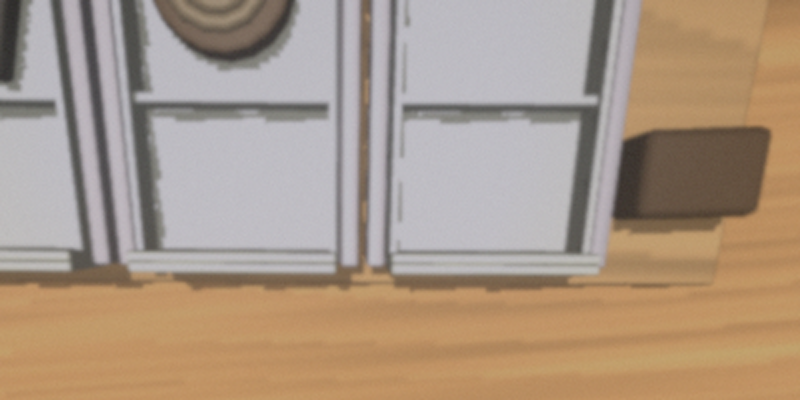

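Run:
```python
from h import *
p=np.load('w3.npy',allow_pickle=True).item()
c=np.array([[390,273],[600,273],[392,255],[598,255],[127,270],[336,271],[130,251],[336,252]])/2+[150,0]-.3
w=ray(p,c,56)[:,:2]; m=(w[::2]+w[1::2])/2;print(w.round(1).tolist(),m)
d=m[0]-m[2]
for y in(-4.3,): 
  a=np.radians(y); print(d@[np.cos(a),np.sin(a)],d@[-np.sin(a),np.cos(a)])
```

```text
[[586.3, -112.1], [580.3, -194.4], [593.1, -113.2], [587.2, -193.2], [594.9, -9.1], [588.6, -91.0], [601.9, -11.6], [595.8, -91.5]] [[ 583.30444652 -153.24309074]
 [ 590.1761469  -153.20946601]
 [ 591.75717707  -50.05464301]
 [ 598.88110822  -51.58372295]]
-0.6919988107061709 -103.53176101086963
```

Request:
play_rows:
  moves:
    - [[0.1,0.06,0],0,1]
    - [[0.2,0.12,0],0,1]
    - [[0.293,0.13,0],0,1]
    - [[0.293,0.13,0],0,1]
    - [[0.293,0.13,-0.1],0,1]
    - [[0.293,0.13,-0.15],0,1]
    - [[0.293,0.13,-0.15],0,1]

```text
clock: 8.25
position: [622.0, -53.2, 268.8]
ee_rot: [0.999, -0.037, -0.013, -0.0]
contact_force: [0.1, 0.7, 0.6]
gripper_width: 0.2
```

Run:
```python
from h import *
p=arm.get_image('wrist'); save(p,'w4.png')
s=arm.read_state();print(s['position'],s['ee_rot'],s['contact_force'],s['clock'])
T=Rot.from_quat(s['ee_rot']); tip=T.apply([0,0,173])+s['position']; print(tip)
p=arm.get_image('side'); save(p,'s4.png')
cv2.imwrite('pics/s4c.png',cv2.resize(p['pixels'][100:260,200:400,::-1],None,fx=3.5,fy=3.5,interpolation=cv2.INTER_CUBIC))
print(proj(p,[tip,[599,-51,56]]))
```

```text
[622.5824537  -53.12356746 270.18400551] [ 9.99239407e-01 -3.71242334e-02 -1.19276989e-02 -3.59150309e-04] [-0.12077003  0.47733022 -0.06943277] 8.3
[618.4632221  -52.84618486  97.23327557]
[[319.03438204 176.12951652]
 [324.02917372 189.13048657]]
```

View pics/w4.png

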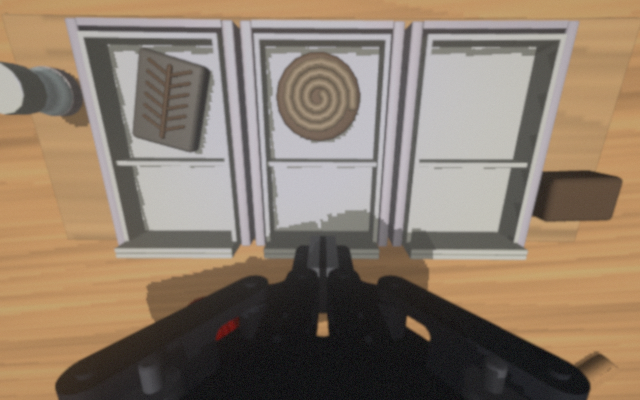

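View pics/s4c.png

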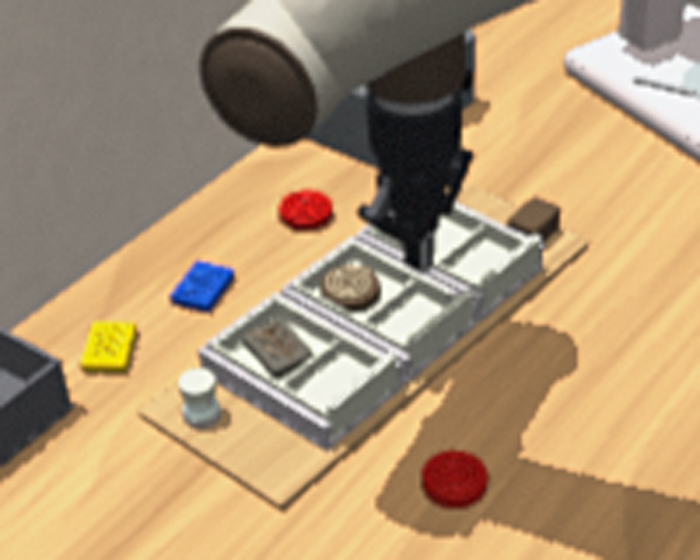

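Request:
play_rows:
  moves:
    - [[0.025,0,0],0,1]
    - [[0.025,0,-0.05],0,1]
    - [[0.025,0,-0.1],0,1]
    - [[0.025,0,-0.15],0,1]
    - [[0.025,0,-0.19],0,1]
    - [[0.025,0,-0.19],0,1]
    - [[0.025,0,-0.19],0,1]

```text
clock: 9.22
position: [630.7, -53.0, 214.3]
ee_rot: [0.999, -0.037, -0.011, -0.0]
contact_force: [0.5, 0.8, 0.6]
gripper_width: -0.3
```

Run:
```python
from h import *
s=arm.read_state();print(s['position'],s['ee_rot'],s['contact_force'],s['clock'])
T=Rot.from_quat(s['ee_rot']); tip=T.apply([0,0,173])+s['position']; print(tip)
p=arm.get_image('wrist'); save(p,'w5.png')
```

```text
[630.69402752 -52.98028163 214.32678612] [ 9.99261884e-01 -3.69167817e-02 -1.06123595e-02 -4.65977710e-04] [0.45033347 0.7751692  0.57200528] 9.225
[627.03081344 -52.68361849  41.36582852]
```

View pics/w5.png

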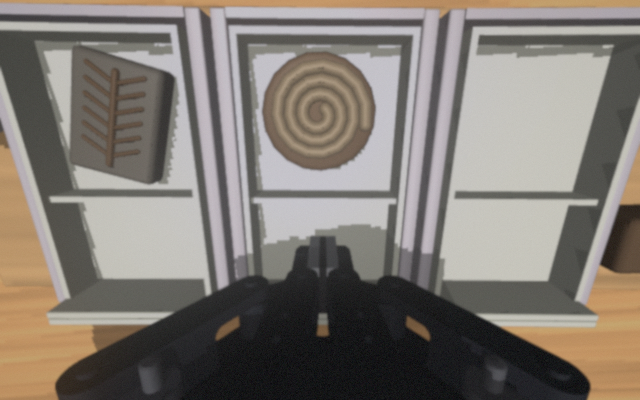

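Request:
play_rows:
  moves:
    - [[-0.03,0.002,-0.01],0,1]
    - [[-0.05,0.004,-0.01],0,1]
    - [[-0.07,0.005,-0.01],0,1]
    - [[-0.09,0.007,-0.01],0,1]
    - [[-0.12,0.009,-0.01],0,1]
    - [[-0.16,0.012,-0.01],0,1]
    - [[-0.2,0.015,-0.01],0,1]
    - [[-0.24,0.018,-0.01],0,1]
    - [[-0.28,0.021,-0.01],0,1]
    - [[-0.32,0.024,-0.01],0,1]
    - [[-0.35,0.026,-0.01],0,1]
    - [[-0.38,0.028,-0.01],0,1]

```text
clock: 10.78
position: [516.2, -44.5, 211.7]
ee_rot: [0.999, -0.037, -0.01, -0.001]
contact_force: [4.2, 1.0, 0.9]
gripper_width: 0.0
```

Request:
play_rows:
  moves:
    - [[-0.02,0.002,0],0,1]
    - [[-0.04,0.003,0],0,1]
    - [[-0.055,0.004,0],0,1]
    - [[-0.055,0.004,0],0,1]

```text
clock: 11.28
position: [502.2, -43.3, 212.2]
ee_rot: [0.999, -0.036, -0.006, -0.001]
contact_force: [9.6, -3.3, -5.6]
gripper_width: 0.1
```

Request:
play_rows:
  moves:
    - [[-0.02,0.001,0],0,1]
    - [[-0.03,0.002,0],0,1]
    - [[-0.03,0.002,0],0,1]
    - [[-0.03,0.002,0],0,1]

```text
clock: 11.78
position: [499.0, -42.5, 213.4]
ee_rot: [0.999, -0.035, 0.004, -0.002]
contact_force: [19.5, -6.9, -12.4]
gripper_width: 0.2
```

Request:
play_rows:
  moves:
    - [[0.02,-0.001,0],0,1]
    - [[0.045,-0.003,0],0,1]
    - [[0.045,-0.003,0],0,1]
    - [[0.045,-0.003,0.1],0,1]
    - [[0.045,-0.003,0.2],0,1]
    - [[0.045,-0.003,0.35],0,1]
    - [[-0.1,-0.003,0.5],0,1]
    - [[-0.2,-0.003,0.65],0,1]
    - [[-0.2,-0.003,0.65],0,1]
    - [[-0.2,-0.003,0.65],0,1]

```text
clock: 13.02
position: [438.2, -43.5, 408.0]
ee_rot: [0.999, -0.035, 0.003, -0.002]
contact_force: [0.3, 0.9, -0.3]
gripper_width: 0.4
```

Run:
```python
from h import *
p=arm.get_image('wrist'); save(p,'w6.png');np.save('w6.npy',p,allow_pickle=True)
s=arm.read_state();print(s['position'],s['ee_rot'],s['contact_force'],s['clock'])
t=arm.get_image('top')
cv2.imwrite('pics/t6.png',cv2.resize(t['pixels'][120:245,260:430,::-1],None,fx=4.5,fy=4.5,interpolation=cv2.INTER_CUBIC))
cv2.imwrite('pics/c6.png',cv2.resize(p['pixels'][:200,150:550,::-1],None,fx=2,fy=2,interpolation=cv2.INTER_CUBIC))
```

```text
[438.56321915 -43.42489382 407.36110545] [ 0.99939055 -0.03477557  0.00248294 -0.00173743] [-0.54273989  0.53093739 -0.59782252] 13.075
```

View pics/c6.png

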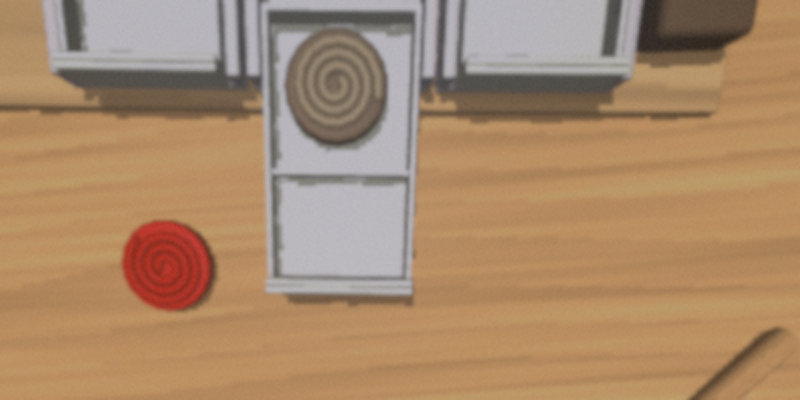

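View pics/t6.png

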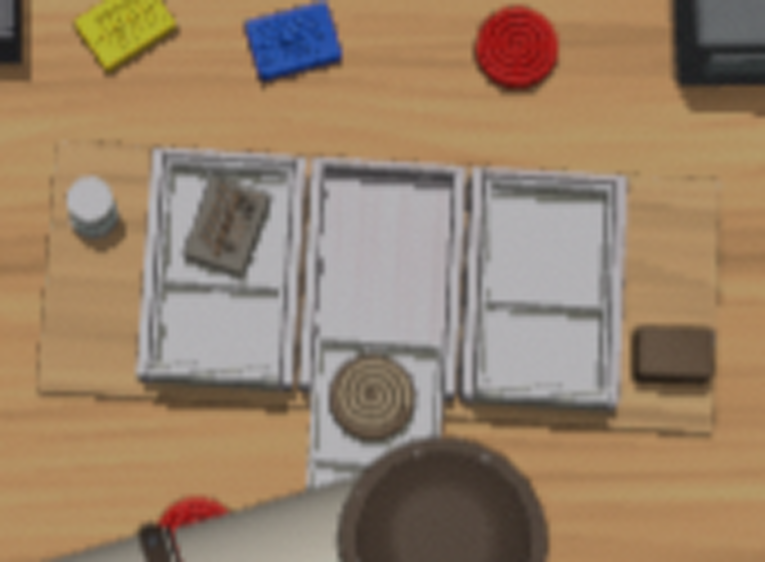

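Run:
```python
from h import *
p=np.load('w6.npy',allow_pickle=True).item()
c=np.array([[266,291],[412,294],[463,73],[632,76],[50,70],[220,72]])/2+[150,0]-.3
w=ray(p,c,56)[:,:2]; m=(w[::2]+w[1::2])/2;print(w.round(1).tolist(),m)
a=np.radians(-4.3)
for q in m: print((q-[591.5,-50])@[np.cos(a),np.sin(a)],(q-[591.5,-50])@[-np.sin(a),np.cos(a)])
c=np.array([[335,84],[341,8],[341,178]])/2+[150,0]-.3
print(ray(p,c[:1],42),ray(p,c[1:],40))
```

```text
[[485.6, -0.7], [478.4, -81.7], [586.0, -111.3], [578.4, -195.7], [601.5, 95.9], [595.0, 10.7]] [[ 481.98517667  -41.19068906]
 [ 582.17668689 -153.45958743]
 [ 598.2755644    53.30657548]]
-109.86706464358195 0.5732318883347178
-1.5398010868021554 -103.86741264906236
-0.9893034129154344 103.52380445654691
[[589.07517899 -46.58947538  42.        ]] [[624.08041347 -52.24118455  40.        ]
 [542.92691231 -46.45145825  40.        ]]
```

```bash
python3 -c "
from bench import arm
print(arm.job_done())"
```

```text
the job is handed in; nothing more can be done
None
```

I pushed the empty tray (right bay) home with closed fingers. Then I hooked the closed fingertips behind the lip of the ammonite tray (middle bay), drew it out to its stop, lifted clear and handed the job in. It was finished at about 13 s of the 43 s allowed; `job_done()` gives no verdict.

What the last checks showed:
- **Ammonite tray:** the wrist camera puts it 109.9 mm out of 110.
- **Empty and slab trays:** they read 1.5 mm and 1.0 mm out, which is within camera error. An earlier view put the empty tray at 0.7 mm.
- **Ammonite:** it lies flat, about 3 mm from the middle of its well.
- **Slab and nearby objects:** the slab, jar, stone block and look-alikes stand as before in the top view. In the last top crop the arm hid the drawn-out tray's front. I did not re-measure the rock slab, bottle, hammer, brush or dish, but the arm never came near them.
- **Forces:** the readings at the ends of moves peaked at about 25 N, while pressing against the two stops. With the arm raised clear they were about zero.

No check failed. The network's points for the lips disagreed with the picture: for the ammonite tray they lay about 30–60 mm too far into the bay. I used lip edges measured from the pictures instead; these matched the 82 mm lip width and the 104 mm bay spacing.

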